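Open the test fixture and press a fragile board against its sprung contacts

ROBOT

A 7-joint arm with a two-finger parallel gripper is mounted at the origin on the work surface. World frame = base frame: x ahead of the robot, y to its left, z up, the work surface at z = 0. Lengths are in m, angles in rad, forces in N, time in s.
With the tool pointing down it reaches from about 0.4 to 0.85 m from the base axis. Payload 10.4 kg.
Tool frame: the origin (TCP) lies between the finger pads; the fingertips stand 22 mm ahead of it and the grasp point (between the pads) lies 3 mm ahead of it (r.nose_length is the distance from the TCP to the fingertips, in m); z points along the fingers, y is the line along which they close (so a half turn about z gives the same grasp; the last joint's range is limited). The gripper opens to 87 mm and grips with 3 to 60 N. Pads are 19 mm wide; open, the fingers measure 117 mm over their backs; the gripper's body (75 mm by 190 mm) begins 51 mm behind the grasp point.
Start: joints at [1.196, 0.332, -0.065, 1.46, 0.022, 1.35, -0.088], TCP at [0.215, -0.587, 0.245] pointing down, gripper open.
Joint ranges: [-2.6, 2.6], [-0.5, 2.12], [-1.47, 1.34], [0.16, 2.42], [-1.27, 4.41], [0.06, 2.06], [-2.6, 2.6]. Speed limits (rad/s): [2.22, 2.22, 2.79, 2.79, 3.14, 3.14, 3.14].

INTERFACE

Orientations are given as a unit quaternion [x, y, z, w].
In Python, from bench import readout, cams, r gives the robot as it stands. The module is installed in compiled form; this text tells all that it offers.
- The arm moves only by the tool step_arm, never from a script. Its argument "deltas" is a list that holds one entry, the list of rows, each a list of 7 numbers: the turn, a rotation vector about the tool's x, y, z in rad, then the shift along the tool's x, y, z in m, then the opening in per cent of the stroke, from 0 (shut) to 100 (fully open). A call has 1 to 20 rows; each row is the pose to reach, as a shift and turn from the pose commanded when the call began, along the tool's axes at that moment; what a row does not reach only later rows make up. A row lasts 1/8 s, in which the tool goes at most 62.5 mm and 10.7 degrees, less where a joint would pass 70% of its speed; a pose out of reach is approached as far as the arm can. A call with a gripper value outside its range is refused whole. The fingers move at their own pace and stop on an object; "squeeze" is the grip in N (left out, the last holds). Time passes only in rows, so rows that repeat a pose let the fingers close. It gives the time, the measured TCP pose, the force, the opening and the grip force at its end, in the units of the state.
- readout.read_state(): the state, without advancing time (a new reading comes with each control period).
- cams.camera(name): name is "scene" or "top"; returns a dict with "img" (384x512x3 uint8, red, green, blue), "fx", "fy", "cx", "cy" (pixels), "k1" (the pictures are not rectified: a ray, as slopes to the right and down, at radius r is drawn at 1 + k1 r^2 times it, then the intrinsics apply), "origin" and "rotation" of the camera in the world. Camera axes: x right, y up, looking along -z (the intrinsics and any distortion apply to the point x, -y, -z); pixel columns grow to the right and rows downward; lengths in m; the calibration is good to about 2 mm. A picture is of the moment at which its call begins. There is no depth.
- r.close_job(): hands the job in; it is judged then, once.
The state is a dict: "time": time; "joint_positions": joint angles; "joint_vel": joint speeds; "joint_torque": joint torques, N m; "ee_pos": TCP position; "eef_rot": TCP orientation; "ft_force": force on the tool from outside, world axes, zero at the start; "torque": the same for the moment, N m; "width": finger opening in m; "grip_force": force on a finger pad.
Only numpy, scipy, OpenCV 4.12 (cv2) and the standard library are available. Lean on these libraries where they do the work, as an engineer would, in place of code of your own. Each camera call takes 0.05 s, during which the arm holds its last target. There are 200 camera calls.

TASK

Lift the clear cover of the blue test fixture open until it rests back on its stop, without letting it fall. Then, without picking it up, slide the fragile board inside along the fixture floor squarely against the orange sprung contact bar, press it there gently with about 7 N (never more than 12 N) for a second, and ease off slowly so that it stays resting against the bar. Leave the cover open and leave the steel spare module, the bottle and the solder spool where they are.

Things in the scene. Friction and masses are not known exactly. Their poses are not given: they have to be found in the camera images.
- fixture: blue open-topped test fixture box fixed to the bench, 190 (its x) x 280 (its y) x 45 mm high, walls and floor 5 mm thick. Origin at the centre of its underside, on the bench; z up. The clear cover is hinged along its +x top edge (far from the robot); the contact bar stands inside near its +y end; the board is slid along its +y.
- cover (a joint): angle of the clear cover (aluminium frame, 190 x 280 x 6 mm, 0.25 kg), rad: 0 = shut, 1.9 = leaning back on its stop. It turns about the fixture's y axis, so its front edge rises and goes over to the +x side. Below about 1.5 it falls shut if let go.
- cover_handle (a point): middle of the black round bar handle on the cover: bar 11 mm thick, 120 mm long along the fixture's y, its axis 35 mm off the cover's upper face and 12 mm behind the front edge, held by two 8 mm posts at 51 mm either side of the middle. The point moves with the cover.
- cover_hinge (a point): a point on the cover's hinge axis, at its middle: 95 mm along the fixture's +x, 45.5 mm above the bench. Shut, the handle point lies 178 mm to -x and 41 mm above it.
- board: fragile board: green circuit board on a white carrier, 56 (its x) x 80 (its y) x 10 mm high (parts on top reach 16 mm), 0.12 kg give or take, lying loose on the fixture's floor, turned up to 0.3 rad. Origin at the centre of its underside, z up. Its +y end (gold fingers) is to go against the contact bar; it is pushed on its -y end.
- board_front (a point): middle of the board's +y end face, 40 mm along its y from its origin, 5 mm above its underside.
- contacts: orange contact bar with gold contacts on top, 60 mm wide along the fixture's x, 18 mm high. Origin: middle of its flat front face, at floor height; axes as the fixture's, the face looks to -y. Stiff spring: gives 0.25 mm per newton along +y after a 2 N preload, 5 mm at most. Its black slideway is set at a different place each time.
- spare: steel spare module, 34 x 50 x 18 mm high, loose on the fixture's floor on the +x side of the board; origin at the centre of its underside. To be left alone (not shifted by more than 10 mm).
- bottle: white flux bottle with black nozzle, 40 mm wide, 125 mm high, standing on the bench beside the fixture's +y end; origin at the centre of its underside. To be left standing where it is.
- spool: green solder spool standing on its flange, 58 mm wide, 50 mm high, on the bench beside the fixture's -y end; origin at the centre of its underside. To be left where it is.

How it is judged:
On the way, in this order (a step that is already met when the one before it is completed fails the run):
1. the cover is open on its stop (at least 1.8 rad) (value of joint cover above 1.8 rad), for 0.2 s.
2. the board, pushed by the fingers, presses on the contact bar with more than 4 N for 0.4 s, squarely (within 0.1 rad) (contact force between board and contacts above 4 N and contact force between the fingers and board above 2 N and angle between the y axis of board and the y axis of contacts, either way round below 0.1 rad), for 0.4 s.
At the end, for the whole second after the job is handed in: cover open (over 1.75 rad); board flat and still on the fixture floor, its front within 4 mm of the bar's face, within 18 mm of its middle sideways, square within 0.1 rad; spare module within 10 mm, bottle and spool within 20 mm of their starts (value of joint cover above 1.75 rad and y of board_front in the frame of contacts between -0.004 and 0.003 m and x of board_front in the frame of contacts between -0.018 and 0.018 m and angle between the y axis of board and the y axis of contacts, either way round below 0.1 rad and z of board in the frame of fixture below 0.008 m and angle between board's own z axis and vertical below 0.05 rad and linear speed of each of board, spare below 0.01 m/s and distance of spare from where it was at the start of the episode below 0.01 m and distance of each of bottle, spool from where it was at the start of the episode below 0.02 m); the robot touches nothing.
It fails at once if more than 12 N between the board and the contact bar, or between the fingers and the board (contact force between board and contacts above 12 N or contact force between the fingers and board above 12 N).
It fails at once if the board lifted more than 8 mm or tipped by more than 0.2 rad (z of board in the frame of fixture above 0.013 m or angle between board's own z axis and vertical above 0.2 rad).
It fails at once if the cover falls or slams (faster than 3 rad/s) (velocity of joint cover above 3 rad/s or velocity of joint cover below -3 rad/s).
It fails at once if the spare module shifted by more than 10 mm (distance of spare from where it was at the start of the episode above 0.01 m).
It fails at once if the bottle or the spool shifted by more than 20 mm or tipped (distance of any of bottle, spool from where it was at the start of the episode above 0.02 m or angle between any of bottle, spool's own z axis and vertical above 0.3 rad).
It also fails if it takes over 69 s, if anything falls off the work surface, if the arm or the gripper's body presses on something with over 40 N, if the wrist force passes 120 N, or if a joint passes its speed limit or range.

## Working session

There is one attempt and no reset: what is moved stays moved. The work goes in short steps, Python scripts to look and compute and a tool call to move; the robot and the scene stay as the last step left them, time stands still between calls to the robot, and variables do not carry over. Pictures are saved under pics/ and viewed, at most 10 in all, crops included, and the job is handed in when it is done.

Besides the shell and the picture viewer there is one more tool, called after ">>>" as a command line: name --argument value ..., lists and objects as JSON in quotes. step_arm: Moves the arm, as the interface text tells. Its arguments: {"type":"object","properties":{"deltas":{"type":"array"},"squeeze":{"type":"number"}},"required":["deltas"]}

```bash
mkdir -p pics; python3 - <<'E'
from bench import readout, cams, r
import cv2,numpy as np
for n in("scene","top"):
    c=cams.camera(n); cv2.imwrite(f"pics/{n}0.png",cv2.resize(c["img"][:,:,::-1],(800,600),interpolation=cv2.INTER_CUBIC))
    print(n,{k:np.round(v,4).tolist() for k,v in c.items() if k!="img"})
s=readout.read_state();print(s)
E
```

```text
scene {'fx': 496.2705, 'fy': 496.2705, 'cx': 252.6671, 'cy': 186.9466, 'k1': -0.0998, 'origin': [1.3265, -0.5407, 0.8229], 'rotation': [0.3966, 0.1818, 0.3942, 0.8089]}
top {'fx': 360.0819, 'fy': 360.0819, 'cx': 264.6205, 'cy': 186.692, 'k1': -0.0469, 'origin': [0.4401, 0.0353, 0.7766], 'rotation': [0.0782, -0.072, -0.6529, 0.75]}
{'time': 0.1, 'joint_positions': array([ 1.1963971 ,  0.33284605, -0.06468287,  1.46083969,  0.02159857,
        1.34991172, -0.08852153]), 'joint_vel': array([-1.90904167e-04, -1.49793556e-03, -1.16149114e-03, -2.60530329e-03,
        1.84260934e-03, -7.71199094e-04,  3.60518370e-05]), 'joint_torque': array([ 1.10094541e-03, -6.24547362e+01,  2.45657534e-02, -3.90715456e+01,
       -6.14874344e-02,  3.65640863e-02,  7.12526639e-05]), 'ee_pos': array([ 0.21524703, -0.58642899,  0.24381853]), 'eef_rot': array([ 9.84570979e-01,  1.74984452e-01, -1.45202258e-04, -6.38487954e-04]), 'ft_force': array([ 0.36576013, -0.2015452 ,  0.49902308]), 'torque': array([ 0.0023921 ,  0.00094975, -0.00693095]), 'grip_force': 0.0, 'width': 0.08712081364560696}
```

View pics/top0.png

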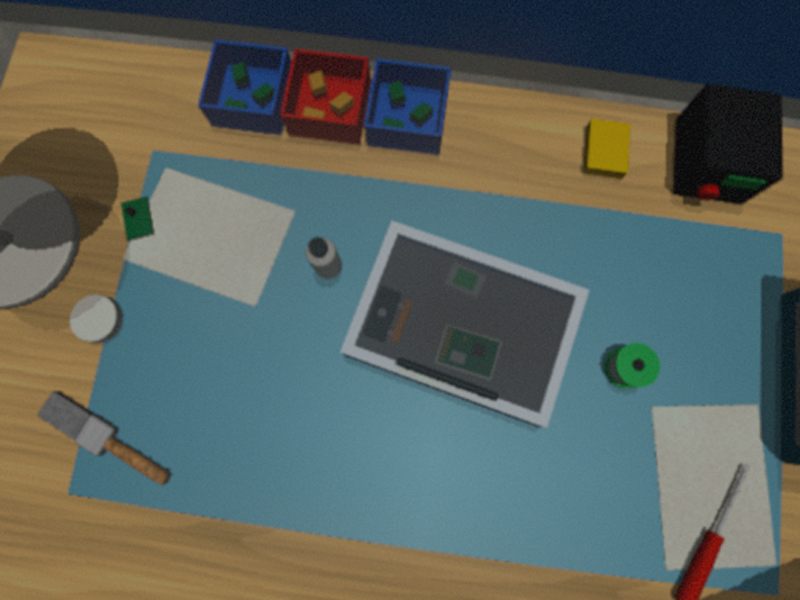

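View pics/scene0.png

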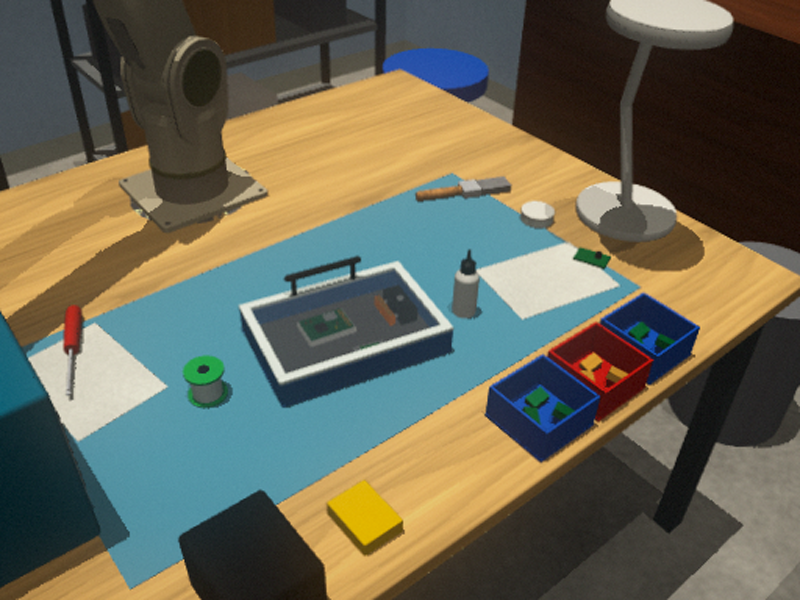

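The top view shows the cover corners at (393,222), (588,291), (546,427) and (343,352). The handle runs from (398,362) to (497,396), the orange bar is near (401,320), and the board is near (470,352) with its gold end to the left. The spare is at (465,278), and the bottle and spool are off both ends. The scene view agrees.

```bash
cat >h.py <<'E'
import numpy as np,cv2
from scipy.spatial.transform import Rotation as R
from scipy.optimize import least_squares
from bench import readout,cams,r
def proj(c,P):
    p=(np.atleast_2d(P)-c["origin"])@R.from_quat(c["rotation"]).as_matrix()
    a=np.c_[p[:,0],-p[:,1]]/-p[:,2:]
    a=a*(1+c["k1"]*(a**2).sum(1,keepdims=True))
    return a*[c["fx"],c["fy"]]+[c["cx"],c["cy"]]
def unproj(c,uv,z):
    return np.array([least_squares(lambda q:(proj(c,[*q,z])-p).ravel(),[.5,0]).x for p in np.atleast_2d(uv)])
def save(c,name,box=None,f=1.5625):
    im=c["img"][:,:,::-1]
    if box: u,v,w,h=box; im=im[v:v+h,u:u+w]
    cv2.imwrite(name,cv2.resize(im,None,fx=f,fy=f,interpolation=cv2.INTER_CUBIC))
def fx2w(f,P):
    P=np.atleast_2d(P);c,s=np.cos(f[2]),np.sin(f[2])
    return np.c_[f[0]+c*P[:,0]-s*P[:,1],f[1]+s*P[:,0]+c*P[:,1],P[:,2]]
E
python3 - <<'E'
from h import *
t=cams.camera("top");s=cams.camera("scene");k=1.5625
C=np.array([[.095,.14,.0515],[.095,-.14,.0515],[-.095,-.14,.0515],[-.095,.14,.0515]])
uv=np.array([[393,222],[588,291],[546,427],[343,352]])/k
uvs=np.array([[452,328],[281,383],[241,306],[401,262]])/k
for T,S in((1,0),(0,1),(1,1)):
    f=least_squares(lambda f:np.r_[T*(proj(t,fx2w(f,C))-uv).ravel(),S*(proj(s,fx2w(f,C))-uvs).ravel()],[.5,0,0]).x
    print(f,np.abs(proj(t,fx2w(f,C))-uv).max(),np.abs(proj(s,fx2w(f,C))-uvs).max())
def loc(uv,z):
    w=unproj(t,np.array(uv)/k,z)-f[:2];c,q=np.cos(f[2]),np.sin(f[2]);return np.round(w@np.array([[c,-q],[q,c]]),4).tolist()
print("handle ends",loc([[398,362],[497,396]],.0865))
print("board",loc([[448,327],[501,346],[493,379],[438,361]],.015))
print("bar",loc([[409,302],[396,342]],.023),"spare",loc([[465,278]],.023))
print("handle w",fx2w(f,[-.083,0,.0865]))
print("bottle,spool",unproj(t,np.array([[327,265],[625,370]])/k,.02))
# zoom crop of inside
save(t,"pics/top_crop.png",(215,135,165,145),4.5)
E
```

```text
[ 0.56716062 -0.02216246 -0.21312614] 1.5772205288785415 3.5004667640548632
[ 0.57239636 -0.01835017 -0.22086273] 3.725197106988958 1.9301823068523163
[ 0.56903625 -0.02035324 -0.2154913 ] 2.3535646564832575 2.3926262735411683
handle ends [[-0.0855, 0.0619], [-0.0826, -0.0649]]
board [[-0.0117, 0.0182], [-0.0114, -0.0582], [-0.0573, -0.0622], [-0.0601, 0.0154]]
bar [[0.001, 0.0797], [-0.0565, 0.0771]] spare [[0.0594, 0.019]]
handle w [[ 0.48795591 -0.00260556  0.0865    ]]
bottle,spool [[ 0.62376056  0.1776264 ]
 [ 0.5352427  -0.24403912]]
```

View pics/top_crop.png

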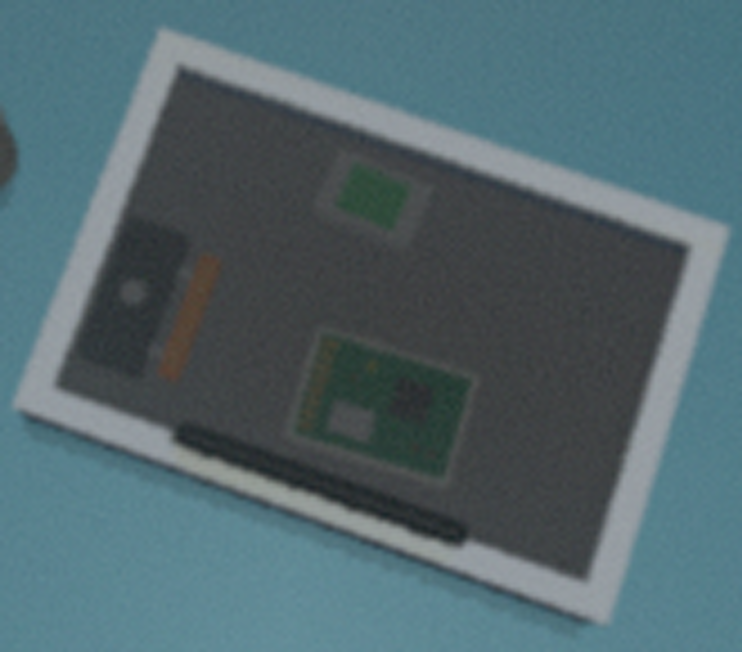

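The crop confirms the layout: the bar's face is on its right edge, the board lies to its right, and the spare is above at (375,197). Next I work out the approach to the handle.

```bash
cat >>h.py <<'E'
F=np.array([.568,-.021,-.214])
def Rt(yh,extra=[0,0,0]):  # tool down, tool y at heading yh; extra: world-frame rotvec applied after
    y=np.array([np.cos(yh),np.sin(yh),0]);z=np.array([0,0,-1.])
    return R.from_rotvec(extra)*R.from_matrix(np.c_[np.cross(y,z),y,z])
def delta(p,Rg,s=None):
    s=s or readout.read_state();R0=R.from_quat(s["eef_rot"])
    return np.round(np.r_[(R0.inv()*Rg).as_rotvec(),R0.inv().apply(np.array(p)-s["ee_pos"])],4).tolist()
E
python3 - <<'E'
from h import *
h=fx2w(F,[-.083,0,.0895])[0];print(h)
print(delta(h+[0,0,.06],Rt(F[2])))
E
```

```text
[ 0.48689329 -0.00337326  0.0895    ]
[-0.0008, -0.0004, -1.005, 0.4559, -0.4538, 0.095]
```

>>> step_arm --deltas '[[[0, 0, -0.25, 0.114, -0.1135, 0.024, 60], [0, 0, -0.25, 0.114, -0.1135, 0.024, 60], [0, 0, -0.25, 0.114, -0.1135, 0.024, 60], [0, 0, -0.5, 0.228, -0.227, 0.048, 60], [0, 0, -0.5, 0.228, -0.227, 0.048, 60], [0, 0, -0.5, 0.228, -0.227, 0.048, 60], [0, 0, -0.75, 0.342, -0.34, 0.07, 60], [0, 0, -0.75, 0.342, -0.34, 0.07, 60], [0, 0, -0.75, 0.342, -0.34, 0.07, 60], [0, 0, -1.005, 0.456, -0.454, 0.095, 60], [0, 0, -1.005, 0.456, -0.454, 0.095, 60], [0, 0, -1.005, 0.456, -0.454, 0.095, 60], [0, 0, -1.005, 0.456, -0.454, 0.095, 60], [0, 0, -1.005, 0.456, -0.454, 0.095, 60]]]' --squeeze 12

```text
time: 1.95
ee_pos: [0.4867, -0.0041, 0.1494]
eef_rot: [0.779, 0.627, -0.0, -0.0]
ft_force: [-0.5, -0.1, 0.4]
width: 0.052
grip_force: 0.0
```

```bash
python3 - <<'E'
from h import *
h=fx2w(F,[-.083,0,.0895])[0]
s=readout.read_state();print(s["time"],s["ee_pos"],s["joint_positions"],s["width"],s["ft_force"])
print(delta(h,Rt(F[2])))
save(cams.camera("scene"),"pics/s1.png",(130,110,220,165),3.6)
E
```

```text
1.95 [ 0.48673389 -0.00411101  0.14937691] [ 0.55301241  0.16797839 -0.68452823  1.90572169  0.1187082   1.1086709
 -0.39216705] 0.051954514977790855 [-0.46268394 -0.0878881   0.37837485]
[-0.0005, 0.0005, -0.0004, 0.0008, 0.0, 0.0599]
```

View pics/s1.png

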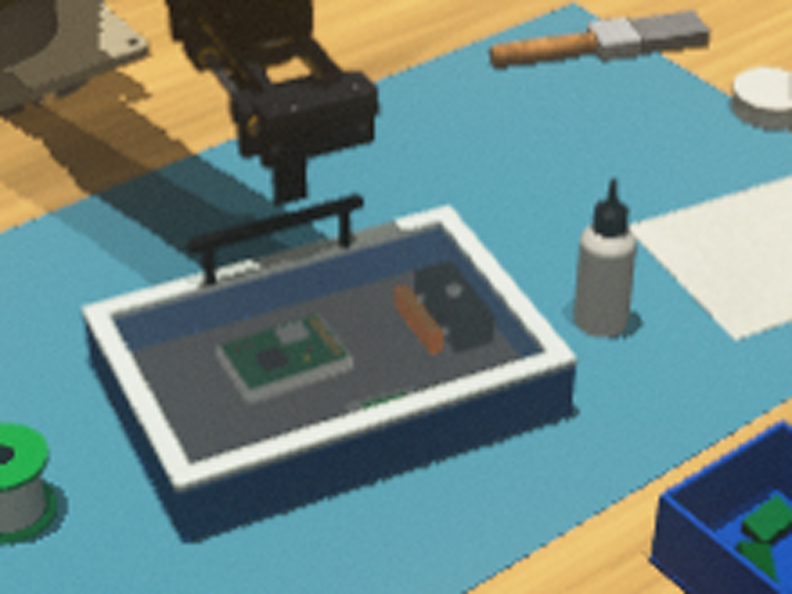

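The gripper sits over the middle of the handle, with the finger at (290,185) and the bar running from (190,245) to (360,200). I'll descend and grip.

>>> step_arm --deltas '[[[0, 0, 0, 0, 0, 0.03, 60], [0, 0, 0, 0, 0, 0.045, 60], [0, 0, 0, 0, 0, 0.06, 60], [0, 0, 0, 0, 0, 0.06, 60], [0, 0, 0, 0, 0, 0.06, 30], [0, 0, 0, 0, 0, 0.06, 0], [0, 0, 0, 0, 0, 0.06, 0], [0, 0, 0, 0, 0, 0.06, 0], [0, 0, 0, 0, 0, 0.06, 0]]]' --squeeze 12

```text
time: 3.12
ee_pos: [0.4869, -0.0034, 0.0896]
eef_rot: [0.779, 0.628, -0.0, 0.0]
ft_force: [-5.7, 1.2, 4.7]
width: 0.0107
grip_force: 12.4
```

```bash
python3 - <<'E'
from h import *
s=readout.read_state();print(s["width"],s["grip_force"],s["ft_force"],s["ee_pos"])
for th in np.arange(.1,2,.1):
    x=-.178*np.cos(th)+.041*np.sin(th)+.178; z=.178*np.sin(th)+.041*np.cos(th)-.041
    print(round(th,2),"y %.4f z %.4f"%(x,-z))
E
```

```text
0.01072038488369306 12.365706413984299 [-5.67088247  1.1828831   4.65079356] [ 0.48691945 -0.00340089  0.08959208]
0.1 y 0.0050 z -0.0176
0.2 y 0.0117 z -0.0345
0.3 y 0.0201 z -0.0508
0.4 y 0.0300 z -0.0661
0.5 y 0.0414 z -0.0803
0.6 y 0.0542 z -0.0933
0.7 y 0.0683 z -0.1050
0.8 y 0.0834 z -0.1153
0.9 y 0.0995 z -0.1239
1.0 y 0.1163 z -0.1309
1.1 y 0.1338 z -0.1362
1.2 y 0.1517 z -0.1398
1.3 y 0.1699 z -0.1415
1.4 y 0.1881 z -0.1414
1.5 y 0.2063 z -0.1395
1.6 y 0.2242 z -0.1357
1.7 y 0.2416 z -0.1302
1.8 y 0.2584 z -0.1230
1.9 y 0.2743 z -0.1142
```

>>> step_arm --deltas '[[[0, 0, 0, 0, 0.0025, -0.0088, 0], [0, 0, 0, 0, 0.005, -0.0176, 0], [0, 0, 0, 0, 0.0117, -0.0345, 0], [0, 0, 0, 0, 0.0201, -0.0508, 0], [0, 0, 0, 0, 0.03, -0.0661, 0], [0, 0, 0, 0, 0.0414, -0.0803, 0], [0, 0, 0, 0, 0.0542, -0.0933, 0], [0, 0, 0, 0, 0.0683, -0.105, 0], [0, 0, 0, 0, 0.0834, -0.1153, 0], [0, 0, 0, 0, 0.0995, -0.1239, 0], [0, 0, 0, 0, 0.1163, -0.1309, 0], [0, 0, 0, 0, 0.1163, -0.1309, 0]]]'

```text
time: 4.62
ee_pos: [0.602, -0.0285, 0.2225]
eef_rot: [0.779, 0.627, 0.001, 0.001]
ft_force: [-5.4, -1.1, 8.8]
width: 0.0107
grip_force: 12.0
```

```bash
python3 - <<'E'
from h import *
s=readout.read_state();print(s["width"],s["grip_force"],s["ft_force"],s["torque"],s["ee_pos"],s["joint_positions"])
E
```

```text
0.010731714815979832 12.000192403793335 [-5.37283205 -1.07775453  8.80786477] [-0.16472042  0.72145379  0.0103446 ] [ 0.60202768 -0.0284668   0.22251074] [ 0.48197732  0.36361627 -0.64485723  1.52907288  0.22273276  1.3207918
 -0.40087984]
```

>>> step_arm --deltas '[[[0, 0, 0, 0, 0.0175, -0.0053, 0], [0, 0, 0, 0, 0.0354, -0.0089, 0], [0, 0, 0, 0, 0.0536, -0.0106, 0], [0, 0, 0, 0, 0.0718, -0.0105, 0], [0, 0, 0, 0, 0.09, -0.0086, 0], [0, 0, 0, 0, 0.1079, -0.0048, 0], [0, 0, 0, 0, 0.1253, 0.0007, 0], [0, 0, 0, 0, 0.134, 0.0042, 0], [0, 0, 0, 0, 0.1421, 0.0079, 0], [0, 0, 0, 0, 0.15, 0.012, 0], [0, 0, 0, 0, 0.1548, 0.0148, 0], [0, 0, 0, 0, 0.1548, 0.0148, 0]]]'

```text
time: 6.12
ee_pos: [0.7522, -0.0613, 0.2055]
eef_rot: [0.779, 0.627, 0.0, 0.0]
ft_force: [0.4, -2.0, 1.1]
width: 0.0103
grip_force: 12.0
```

```bash
python3 - <<'E'
from h import *
s=readout.read_state();print(s["width"],s["grip_force"],s["ft_force"],s["torque"],s["ee_pos"],s["joint_positions"])
save(cams.camera("scene"),"pics/s2.png",(130,60,220,165),3.6)
E
```

```text
0.010307581042937412 11.999987661838531 [ 0.36319713 -1.96454908  1.05489529] [-0.47109161 -0.2206796   0.01139168] [ 0.75218706 -0.06132814  0.20553663] [ 0.33247888  0.70823846 -0.56505575  1.06530528  0.35857163  1.45743217
 -0.37291505]
```

View pics/s2.png

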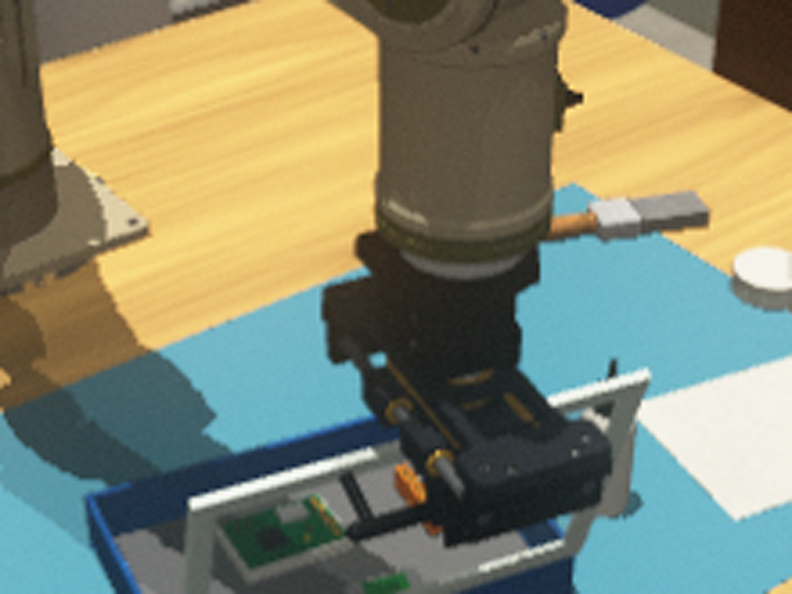

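The cover is back near its stop: the frame's top edge runs from (190,500) to (645,375), with the handle bar still in the fingers. I'll open the fingers a little and rise.

>>> step_arm --deltas '[[[0, 0, 0, 0, 0, 0, 8], [0, 0, 0, 0, 0, 0, 20], [0, 0, 0, 0, 0, 0, 20], [0, 0, 0, 0, 0, 0, 20], [0, 0, 0, 0, 0, 0, 20], [0, 0, 0, 0, 0, -0.01, 20], [0, 0, 0, 0, 0, -0.025, 20], [0, 0, 0, 0, 0, -0.045, 20], [0, 0, 0, 0, 0, -0.07, 20], [0, 0, 0, 0, 0, -0.1, 20], [0, 0, 0, 0, 0, -0.12, 20], [0, 0, 0, 0, -0.05, -0.12, 0], [0, 0, 0, 0, -0.1, -0.12, 0], [0, 0, 0, 0, -0.15, -0.12, 0], [0, 0, 0, 0, -0.2, -0.12, 0], [0, 0, 0, 0, -0.25, -0.12, 0], [0, 0, 0, 0, -0.3, -0.12, 0], [0, 0, 0, 0, -0.35, -0.12, 0], [0, 0, 0, 0, -0.35, -0.12, 0]]]'

```text
time: 8.55
ee_pos: [0.4082, 0.0145, 0.3279]
eef_rot: [0.778, 0.628, 0.0, 0.003]
ft_force: [0.6, 0.4, 0.2]
width: 0.0004
grip_force: 0.0
```

```bash
python3 - <<'E'
from h import *
s=readout.read_state();print(s["width"],s["ft_force"],s["ee_pos"],s["joint_positions"])
save(cams.camera("top"),"pics/t2.png",(195,110,210,157),3.8)
E
```

```text
0.00038346922426578736 [0.62404679 0.39451559 0.18374365] [0.4081636  0.01453675 0.32794066] [ 0.63050868 -0.19131702 -0.66416161  1.81176667 -0.11365122  1.47791192
 -0.22716936]
```

View pics/t2.png

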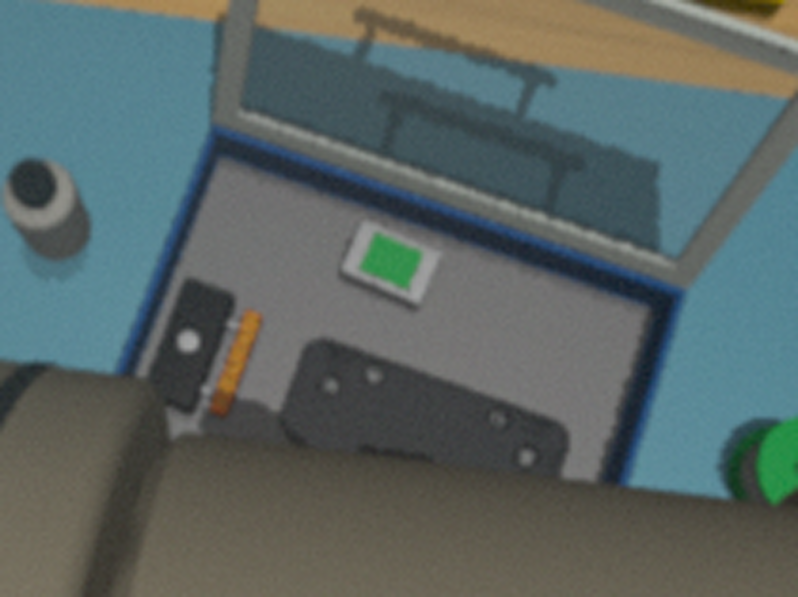

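The cover stays open, with its frame at the upper right. The bottle at (45,205) and the spare at (390,260) are undisturbed, and the bar's orange strip runs from (255,315) to (220,410). The arm hides the board, so I'll move aside towards -y.

```bash
python3 - <<'E'
from h import *
print(delta([.32,-.38,.30],Rt(F[2])))
E
```

```text
[0.0043, 0.0023, 0.0007, -0.4038, -0.0042, 0.0285]
```

>>> step_arm --deltas '[[[0.004, 0.002, 0, -0.1, 0, 0.01, 20], [0.004, 0.002, 0, -0.1, 0, 0.01, 20], [0.004, 0.002, 0, -0.2, 0, 0.02, 20], [0.004, 0.002, 0, -0.2, 0, 0.02, 20], [0.004, 0.002, 0, -0.3, 0, 0.03, 20], [0.004, 0.002, 0, -0.3, 0, 0.03, 20], [0.004, 0.002, 0, -0.4, 0, 0.03, 20], [0.004, 0.002, 0, -0.4, 0, 0.03, 20], [0.004, 0.002, 0, -0.4, 0, 0.03, 20]]]'

```text
time: 9.72
ee_pos: [0.3242, -0.3807, 0.2951]
eef_rot: [0.78, 0.626, -0.001, -0.003]
ft_force: [0.5, 0.8, 0.2]
width: 0.0172
grip_force: 0.0
```

```bash
python3 - <<'E'
from h import *
s=readout.read_state();print(s["width"],s["ft_force"],s["ee_pos"],s["joint_positions"])
save(cams.camera("top"),"pics/t3.png",(210,130,175,130),4.5)
E
```

```text
0.017245632397591602 [0.51062046 0.80623491 0.18265688] [ 0.32418694 -0.38067428  0.29506789] [ 0.93940821  0.04528261 -0.17128456  1.69268878  0.00873285  1.40999447
  0.54857207]
```

View pics/t3.png

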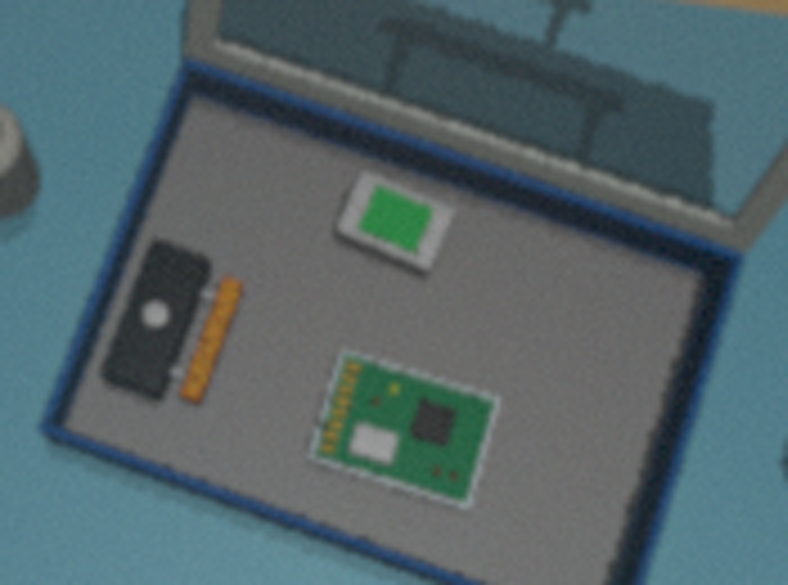

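The board carrier's corners are at (345,351), (498,400), (470,507) and (310,459). The bar's front top edge runs from (243,283) to (203,403), and the box rim corners are at (187,66), (45,430) and (742,257).

```bash
python3 - <<'E'
from h import *
t=cams.camera("top");px=lambda a:np.array(a)/4.5+[210,130]
C=np.array([[.095,.14,.045],[-.095,.14,.045],[.095,-.14,.045]])
f=least_squares(lambda f:(proj(t,fx2w(f,C))-px([[187,66],[45,430],[742,257]])).ravel(),F);print(f.x,np.abs(f.fun).max())
def loc(p,z,f):
    w=unproj(t,px(p),z)-f[:2];c,q=np.cos(f[2]),np.sin(f[2]);return w@np.array([[c,-q],[q,c]])
for g in(F,f.x):
    b=loc([[345,351],[498,400],[470,507],[310,459]],.015,g);B=np.array([[.028,.04],[.028,-.04],[-.028,-.04],[-.028,.04]])
    q=least_squares(lambda q:(fx2w(q,np.c_[B,0*B[:,0]])[:,:2]-b).ravel(),[0,0,0])
    print("board",b.round(4).tolist(),q.x.round(4),np.abs(q.fun).max().round(4))
    print("front",fx2w(q.x,[0,.04,0]),"back corners",fx2w(q.x,[[.028,-.04,0],[-.028,-.04,0]])[:,:2])
    print("bar",loc([[243,283],[203,403]],.023,g))
p=fx2w(F,[-.03,-.093,.06])[0];print(p,delta(p,Rt(F[2])))
E
```

```text
[ 0.56549174 -0.0228804  -0.21021336] 1.8357907473499608
board [[-0.0083, 0.0201], [-0.0054, -0.0557], [-0.0575, -0.0592], [-0.0622, 0.0185]] [-0.0333 -0.0191  0.0488] 0.0021
front [[-0.03527816  0.02085414  0.        ]] back corners [[-0.00341292 -0.05768634]
 [-0.05934639 -0.06041529]]
bar [[ 0.00441869  0.07639251]
 [-0.05563057  0.07423019]]
board [[-0.0061, 0.0225], [-0.0035, -0.0533], [-0.0557, -0.0566], [-0.06, 0.0211]] [-0.0313 -0.0166  0.045 ] 0.0021
front [[-0.03313828  0.02334997  0.        ]] back corners [[-0.00157067 -0.0553106 ]
 [-0.05751407 -0.05782774]]
bar [[ 0.0067686   0.07873763]
 [-0.05328843  0.07680271]]
[ 0.51893388 -0.10550749  0.06      ] [-0.0044, -0.0026, 0.0002, 0.3064, 0.1321, 0.2357]
```

>>> step_arm --deltas '[[[-0.004, -0.003, 0, 0.1, 0.043, 0.04, 20], [-0.004, -0.003, 0, 0.1, 0.043, 0.04, 20], [-0.004, -0.003, 0, 0.2, 0.087, 0.08, 20], [-0.004, -0.003, 0, 0.2, 0.087, 0.08, 20], [-0.004, -0.003, 0, 0.306, 0.13, 0.12, 20], [-0.004, -0.003, 0, 0.306, 0.13, 0.12, 20], [-0.004, -0.003, 0, 0.306, 0.13, 0.15, 20], [-0.004, -0.003, 0, 0.306, 0.13, 0.18, 20], [-0.004, -0.003, 0, 0.306, 0.13, 0.2, 20], [-0.004, -0.003, 0, 0.306, 0.13, 0.2, 20]]]'

```text
time: 11.08
ee_pos: [0.5157, -0.1041, 0.0948]
eef_rot: [0.778, 0.628, -0.001, -0.001]
ft_force: [0.9, -0.8, 1.6]
width: 0.017
grip_force: 0.0
```

```bash
python3 - <<'E'
from h import *
s=readout.read_state();print(s["width"],s["ft_force"],s["ee_pos"],s["joint_positions"])
F[2]=-.212
p=fx2w(F,[-.033,-.09,.031])[0];print(p,delta(p,Rt(F[2])))
E
```

```text
0.017047314207912286 [ 0.85730827 -0.81466511  1.59333296] [ 0.51570816 -0.10412777  0.09484855] [ 0.52853731  0.29713519 -0.4733116   1.86792194  0.15801802  1.01563463
 -0.22293957]
[ 0.5168014  -0.10204137  0.031     ] [-0.0023, 0.0006, 0.0, 0.0023, 0.0008, 0.0638]
```

>>> step_arm --deltas '[[[-0.002, 0, 0, 0.001, 0.001, 0.03, 20], [-0.002, 0, 0, 0.001, 0.001, 0.045, 20], [-0.002, 0, 0, 0.001, 0.001, 0.056, 20], [-0.002, 0, 0, 0.001, 0.001, 0.061, 20], [-0.002, 0, 0, 0.001, 0.001, 0.064, 20], [-0.002, 0, 0, 0.001, 0.001, 0.064, 20], [-0.002, 0, 0, 0.001, 0.001, 0.064, 20], [-0.002, 0, 0, 0.001, 0.001, 0.064, 20]]]'

```text
time: 12.08
ee_pos: [0.5177, -0.1049, 0.032]
eef_rot: [0.779, 0.628, 0.0, 0.001]
ft_force: [0.1, -0.1, -0.9]
width: 0.0174
grip_force: 0.0
```

```bash
cat >>h.py <<'E'
def st(n=5):
    a=[]
    for _ in range(1): a.append(readout.read_state())
    s=a[0]; fy=np.array([-np.sin(-.212),np.cos(-.212),0]);Q=R.from_quat(s["eef_rot"])
    w=s["ee_pos"]-[F[0],F[1],0]
    print("t",s["time"],"fixt y %.4f x %.4f z %.4f"%(w@fy,w@[fy[1],-fy[0],0],w[2]),"F",s["ft_force"].round(2),"Fpush %.2f"%(-s["ft_force"]@fy),"width",s["width"].round(4))
    print("err",delta(s["ee_pos"],Rt(-.212),s)[:3])
E
python3 -c "
from h import *
st()"
```

```text
Traceback (most recent call last):
  File "h.py", line 31, in st
    print("t",s["time"],"fixt y %.4f x %.4f z %.4f"%(w@fy,w@[fy[1],-fy[0],0],w[2]),"F",s["ft_force"].round(2),"Fpush %.2f"%(-s["ft_force"]@fy),"width",s["width"].round(4))
                                                                                                                                                       ^^^^^^^^^^^^^^^^
AttributeError: 'float' object has no attribute 'round'
```

>>> step_arm --deltas '[[[0, 0, 0, 0.004, 0, 0.001, 20], [0, 0, 0, 0.008, 0, 0.001, 20], [0, 0, 0, 0.012, 0, 0.001, 20], [0, 0, 0, 0.015, 0, 0.001, 20], [0, 0, 0, 0.017, 0, 0.001, 20], [0, 0, 0, 0.0185, 0, 0.001, 20], [0, 0, 0, 0.02, 0, 0.001, 20], [0, 0, 0, 0.0215, 0, 0.001, 20], [0, 0, 0, 0.023, 0, 0.001, 20], [0, 0, 0, 0.0245, 0, 0.001, 20], [0, 0, 0, 0.026, 0, 0.001, 20], [0, 0, 0, 0.0275, 0, 0.001, 20], [0, 0, 0, 0.029, 0, 0.001, 20], [0, 0, 0, 0.0305, 0, 0.001, 20], [0, 0, 0, 0.032, 0, 0.001, 20], [0, 0, 0, 0.034, 0, 0.001, 20], [0, 0, 0, 0.036, 0, 0.001, 20], [0, 0, 0, 0.038, 0, 0.001, 20], [0, 0, 0, 0.04, 0, 0.001, 20], [0, 0, 0, 0.04, 0, 0.001, 20]]]'

```text
time: 14.58
ee_pos: [0.526, -0.0654, 0.0307]
eef_rot: [0.778, 0.628, 0.0, 0.001]
ft_force: [-0.1, -0.2, 0.6]
width: 0.0174
grip_force: 0.0
```

```bash
sed -i 's/s\["width"\].round(4)/round(s["width"],4)/' h.py
python3 - <<'E'
from h import *
st()
save(cams.camera("top"),"pics/t4.png",(210,130,175,130),4.5)
E
```

```text
t 14.575 fixt y -0.0523 x -0.0317 z 0.0307 F [-0.05 -0.19  0.58] Fpush 0.20 width 0.0174
err [0.002, 0.0008, -0.0017]
```

View pics/t4.png

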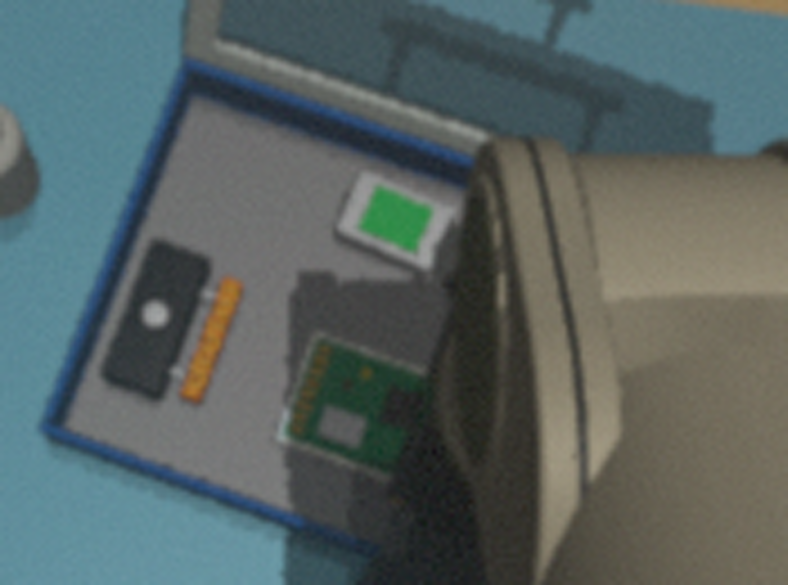

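The board is sliding and nearly parallel to the bar: its front corners are at (318,333) and (280,437), against the bar edge (243,283)–(203,403).

```bash
python3 - <<'E'
from h import *
F[2]=-.212
t=cams.camera("top");px=lambda a:np.array(a)/4.5+[210,130]
def loc(p,z,f=F):
    w=unproj(t,px(p),z)-f[:2];c,q=np.cos(f[2]),np.sin(f[2]);return w@np.array([[c,-q],[q,c]])
print(loc([[318,333],[280,437]],.015),loc([[243,283],[203,403]],.023))
E
```

```text
[[-0.00445588  0.03503566]
 [-0.05724483  0.03528116]] [[ 0.00457147  0.07638352]
 [-0.055482    0.0743413 ]]
```

>>> step_arm --deltas '[[[0, 0, 0, 0.001, 0, 0, 20], [0, 0, 0, 0.0025, 0, 0, 20], [0, 0, 0, 0.0045, 0, 0, 20], [0, 0, 0, 0.0065, 0, 0, 20], [0, 0, 0, 0.0085, 0, 0, 20], [0, 0, 0, 0.0105, 0, 0, 20], [0, 0, 0, 0.0125, 0, 0, 20], [0, 0, 0, 0.0145, 0, 0, 20], [0, 0, 0, 0.0165, 0, 0, 20], [0, 0, 0, 0.0185, 0, 0, 20], [0, 0, 0, 0.0205, 0, 0, 20], [0, 0, 0, 0.0225, 0, 0, 20], [0, 0, 0, 0.0245, 0, 0, 20], [0, 0, 0, 0.0265, 0, 0, 20], [0, 0, 0, 0.0285, 0, 0, 20], [0, 0, 0, 0.03, 0, 0, 20], [0, 0, 0, 0.031, 0, 0, 20], [0, 0, 0, 0.0315, 0, 0, 20], [0, 0, 0, 0.032, 0, 0, 20], [0, 0, 0, 0.032, 0, 0, 20]]]'

```text
time: 17.18
ee_pos: [0.5328, -0.0345, 0.0307]
eef_rot: [0.779, 0.628, 0.0, 0.001]
ft_force: [0.3, -0.5, -0.1]
width: 0.0174
grip_force: 0.4
```

```bash
python3 - <<'E'
from h import *
st()
E
```

```text
t 17.175 fixt y -0.0206 x -0.0316 z 0.0307 F [ 0.32 -0.53 -0.08] Fpush 0.45 width 0.0174
err [0.0021, 0.001, -0.002]
```

>>> step_arm --deltas '[[[0, 0, 0, 0.0005, 0, 0, 20], [0, 0, 0, 0.001, 0, 0, 20], [0, 0, 0, 0.0015, 0, 0, 20], [0, 0, 0, 0.002, 0, 0, 20], [0, 0, 0, 0.0025, 0, 0, 20], [0, 0, 0, 0.003, 0, 0, 20], [0, 0, 0, 0.003, 0, 0, 20]]]'

```text
time: 18.05
ee_pos: [0.5334, -0.0315, 0.0307]
eef_rot: [0.779, 0.628, 0.0, 0.001]
ft_force: [-0.1, -1.0, 0.3]
width: 0.0174
grip_force: 0.3
```

```bash
python3 - <<'E'
from h import *
st()
F[2]=-.212
t=cams.camera("top");save(t,"pics/t5.png",(230,170,75,65),9)
E
```

```text
t 18.05 fixt y -0.0175 x -0.0316 z 0.0307 F [-0.06 -0.98  0.31] Fpush 0.97 width 0.0174
err [0.0021, 0.001, -0.0019]
```

View pics/t5.png

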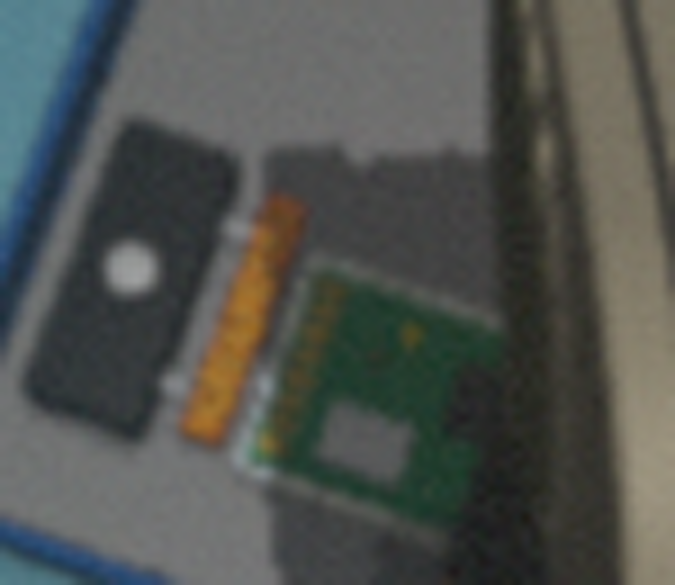

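The gap is down to about 10 crop px (roughly 2 mm): the board's front edge (310,262)–(237,462) is parallel to the bar's (307,205)–(222,445). I'll creep in.

>>> step_arm --deltas '[[[0, 0, 0, 0.0003, 0, 0, 20], [0, 0, 0, 0.0006, 0, 0, 20], [0, 0, 0, 0.0009, 0, 0, 20], [0, 0, 0, 0.0012, 0, 0, 20], [0, 0, 0, 0.0015, 0, 0, 20], [0, 0, 0, 0.0015, 0, 0, 20]]]'

```text
time: 18.85
ee_pos: [0.5337, -0.03, 0.0306]
eef_rot: [0.779, 0.628, 0.0, 0.001]
ft_force: [-0.0, -0.8, 0.6]
width: 0.0175
grip_force: 0.4
```

>>> step_arm --deltas '[[[0, 0, 0, 0.0003, 0, 0, 20], [0, 0, 0, 0.0006, 0, 0, 20], [0, 0, 0, 0.0009, 0, 0, 20], [0, 0, 0, 0.0012, 0, 0, 20], [0, 0, 0, 0.0012, 0, 0, 20]]]'

```text
time: 19.48
ee_pos: [0.534, -0.0289, 0.0307]
eef_rot: [0.779, 0.628, 0.0, 0.001]
ft_force: [0.7, -0.5, -0.0]
width: 0.0176
grip_force: 0.4
```

>>> step_arm --deltas '[[[0, 0, 0, 0.0003, 0, 0, 20], [0, 0, 0, 0.0006, 0, 0, 20], [0, 0, 0, 0.0009, 0, 0, 20], [0, 0, 0, 0.0012, 0, 0, 20], [0, 0, 0, 0.0012, 0, 0, 20]]]'

```text
time: 20.1
ee_pos: [0.5342, -0.0277, 0.0307]
eef_rot: [0.779, 0.628, 0.0, 0.001]
ft_force: [-0.4, -0.6, 0.6]
width: 0.0176
grip_force: 0.4
```

>>> step_arm --deltas '[[[0, 0, 0, 0.0003, 0, 0, 20], [0, 0, 0, 0.0006, 0, 0, 20], [0, 0, 0, 0.0009, 0, 0, 20], [0, 0, 0, 0.0012, 0, 0, 20], [0, 0, 0, 0.0012, 0, 0, 20]]]'

```text
time: 20.72
ee_pos: [0.5344, -0.0272, 0.0306]
eef_rot: [0.779, 0.627, -0.0, 0.001]
ft_force: [-2.7, -5.1, 1.8]
width: 0.0175
grip_force: 2.6
```

>>> step_arm --deltas '[[[0, 0, 0, 0.0002, 0, 0, 20], [0, 0, 0, 0.0003, 0, 0, 20], [0, 0, 0, 0.0003, 0, 0, 20]]]'

```text
time: 21.1
ee_pos: [0.5344, -0.027, 0.0306]
eef_rot: [0.779, 0.627, -0.0, 0.001]
ft_force: [-0.5, -5.0, 1.8]
width: 0.0177
grip_force: 2.8
```

```bash
python3 - <<'E'
from h import *
st()
E
```

```text
t 21.1 fixt y -0.0130 x -0.0316 z 0.0306 F [-0.47 -4.97  1.75] Fpush 4.96 width 0.0177
err [0.0019, 0.0019, -0.0025]
```

>>> step_arm --deltas '[[[0, 0, 0, 0.0002, 0, 0, 20], [0, 0, 0, 0.0004, 0, 0, 20], [0, 0, 0, 0.0005, 0, 0, 20], [0, 0, 0, 0.0005, 0, 0, 20]]]'

```text
time: 21.6
ee_pos: [0.5345, -0.0268, 0.0306]
eef_rot: [0.779, 0.627, -0.0, 0.001]
ft_force: [-1.8, -6.8, 0.8]
width: 0.0174
grip_force: 3.3
```

About 7 N is reached. I'll hold for a second.

>>> step_arm --deltas '[[[0, 0, 0, 0, 0, 0, 20], [0, 0, 0, 0, 0, 0, 20], [0, 0, 0, 0, 0, 0, 20], [0, 0, 0, 0, 0, 0, 20], [0, 0, 0, 0, 0, 0, 20], [0, 0, 0, 0, 0, 0, 20], [0, 0, 0, 0, 0, 0, 20], [0, 0, 0, 0, 0, 0, 20], [0, 0, 0, 0, 0, 0, 20], [0, 0, 0, 0, 0, 0, 20]]]'

```text
time: 22.85
ee_pos: [0.5345, -0.0268, 0.0307]
eef_rot: [0.779, 0.627, -0.0, 0.001]
ft_force: [-1.7, -6.5, 1.6]
width: 0.0175
grip_force: 3.3
```

```bash
python3 - <<'E'
from h import *
st()
E
```

```text
t 22.85 fixt y -0.0128 x -0.0315 z 0.0307 F [-1.65 -6.52  1.62] Fpush 6.72 width 0.0175
err [0.0019, 0.0023, -0.0028]
```

Now I'll ease off slowly.

>>> step_arm --deltas '[[[0, 0, 0, -0.0002, 0, 0, 20], [0, 0, 0, -0.0004, 0, 0, 20], [0, 0, 0, -0.0006, 0, 0, 20], [0, 0, 0, -0.0008, 0, 0, 20], [0, 0, 0, -0.001, 0, 0, 20], [0, 0, 0, -0.0012, 0, 0, 20], [0, 0, 0, -0.0014, 0, 0, 20], [0, 0, 0, -0.0016, 0, 0, 20], [0, 0, 0, -0.0018, 0, 0, 20], [0, 0, 0, -0.002, 0, 0, 20], [0, 0, 0, -0.0022, 0, 0, 20], [0, 0, 0, -0.0024, 0, 0, 20], [0, 0, 0, -0.0026, 0, 0, 20], [0, 0, 0, -0.0028, 0, 0, 20], [0, 0, 0, -0.003, 0, 0, 20], [0, 0, 0, -0.0034, 0, 0, 20], [0, 0, 0, -0.004, 0, 0, 20], [0, 0, 0, -0.005, 0, 0, 20], [0, 0, 0, -0.0065, 0, 0, 20], [0, 0, 0, -0.008, 0, 0, 20]]]'

```text
time: 25.35
ee_pos: [0.5329, -0.0337, 0.0307]
eef_rot: [0.779, 0.628, 0.0, 0.001]
ft_force: [-0.3, -0.0, 0.1]
width: 0.0175
grip_force: 0.0
```

>>> step_arm --deltas '[[[0, 0, 0, -0.003, 0, 0, 20], [0, 0, 0, -0.007, 0, 0, 20], [0, 0, 0, -0.012, 0, -0.005, 20], [0, 0, 0, -0.018, 0, -0.02, 20], [0, 0, 0, -0.02, 0, -0.04, 20], [0, 0, 0, -0.02, 0, -0.07, 20], [0, 0, 0, -0.02, 0, -0.1, 20], [0, 0, 0, -0.02, 0, -0.15, 20], [0, 0, 0, -0.05, 0, -0.18, 20], [0, 0, 0, -0.1, -0.03, -0.2, 20], [0, 0, 0, -0.15, -0.06, -0.22, 20], [0, 0, 0, -0.2, -0.09, -0.23, 20], [0, 0, 0, -0.25, -0.12, -0.24, 20], [0, 0, 0, -0.3, -0.15, -0.25, 20], [0, 0, 0, -0.35, -0.17, -0.25, 20], [0, 0, 0, -0.35, -0.17, -0.25, 20], [0, 0, 0, -0.35, -0.17, -0.25, 20], [0, 0, 0, -0.35, -0.17, -0.25, 20]]]'

```text
time: 27.6
ee_pos: [0.2929, -0.3382, 0.2811]
eef_rot: [0.778, 0.628, 0.0, 0.001]
ft_force: [0.2, -0.7, 0.9]
width: 0.0175
grip_force: 0.0
```

```bash
python3 - <<'E'
from h import *
st()
save(cams.camera("top"),"pics/t6.png",(210,130,130,105),6)
E
```

```text
t 27.6 fixt y -0.3680 x -0.2022 z 0.2811 F [ 0.17 -0.74  0.88] Fpush 0.68 width 0.0175
err [0.0025, 0.0012, 0.0002]
```

View pics/t6.png

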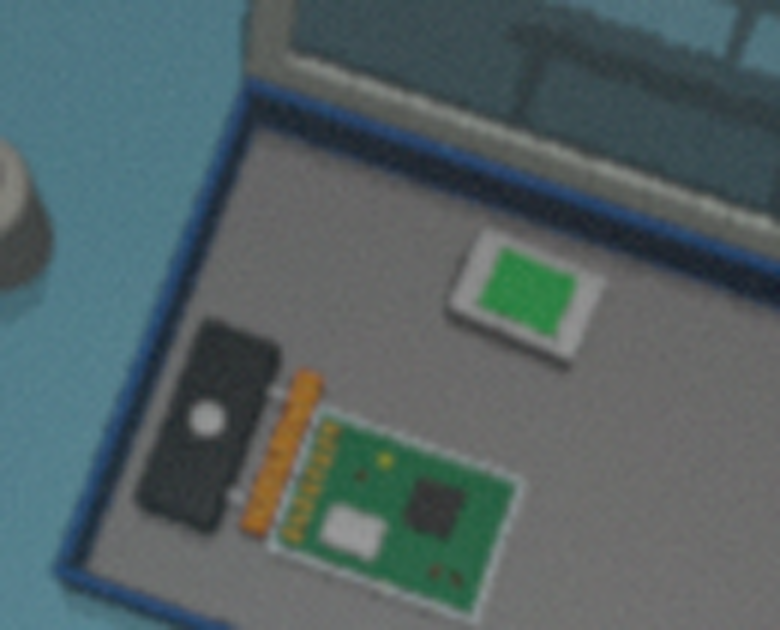

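The board's front edge (325,410)–(272,548) rests flat against the bar, square and about 8 mm off its middle. The spare is unmoved and the cover is open, so I'll hand in.

```bash
python3 -c "
from bench import r
print(r.close_job())"
```

```text
the job is handed in; nothing more can be done
None
```

The job is handed in, but no verdict came back: the cover is open on its stop, and the board was pressed on the bar at about 7 N for over a second, eased off slowly and left resting square against it, about 8 mm off the bar's middle by the last picture.

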